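# Square the slide carriers, then fetch the hidden filter plate and hold it ready over them

## Task

First tap the staggered stack of three slide carriers fully home against the stop of its dock so that their edges line up; then swing the cover flap of the filter box open until it stands upright, and draw out the red filter plate hidden under it by its black tab. Finish while still holding the filter plate level and still about 10 cm above the carriers, centred over them and turned square with them; the flap stays open, the stack stays squared, and the other things on the bench stay where they are.

Things in the scene. Friction and masses are not known exactly. Their poses are not given: they have to be found in the camera images.
- dock_home (a point): Where the middle carrier's centre lies when the carriers are fully home in the dock: 12 mm above the bench, 40 mm from the inner face of the stop towards +x. x points into the dock, towards the stop; z up.
- carrier_low_center (a point): Centre of the lowest slide carrier, a loose white plate 80 (x) x 56 (y) x 6 mm, about 70 g, one of three stacked in the dock (stack 18 mm high, its top 21 mm above the bench). Each starts 4 to 30 mm out of the dock towards -x; they slide on each other.
- carrier_mid_center (a point): Centre of the middle slide carrier, a loose blue plate 80 (x) x 56 (y) x 6 mm, about 70 g, one of three stacked in the dock (stack 18 mm high, its top 21 mm above the bench). Each starts 4 to 30 mm out of the dock towards -x; they slide on each other.
- carrier_top_center (a point): Centre of the uppermost slide carrier, a loose white plate 80 (x) x 56 (y) x 6 mm, about 70 g, one of three stacked in the dock (stack 18 mm high, its top 21 mm above the bench). Each starts 4 to 30 mm out of the dock towards -x; they slide on each other.
- flap (a joint): Angle of the dark grey cover flap on the cream filter box (rad): 0 closed flat, grows as it opens, 1.57 upright, stop at 1.9. Stiff friction hinge (about 0.16 N m): it stays wherever it is left. May start slightly ajar. Flap 110 (x) x 120 (y) x 6 mm, 0.12 kg.
- flap_tab (a point): Grip point on the orange lift tab at the flap's free edge: tab 12 mm wide (y), 12 mm thick, sticking out 45 mm beyond the box's front (-x) wall. The point is 28 mm out from the flap's edge, 17 mm from the tab's end, at mid thickness, 138 mm from the hinge. Free air below it; 61 mm above the bench when closed. Can be pinched across y or pushed up from below. Axes turn with the flap.
- flap_hinge (a point): On the flap's hinge axis, mid-length, on the box's rear (+x) rim, 55.5 mm above the bench. With the flap at angle a, the tab's grip point lies at (-0.138 cos a + 0.006 sin a, 0, 0.138 sin a + 0.006 cos a) m from here in the box's axes. This point's own axes turn with the flap about the common y axis.
- filter_tab (a point): Centre of the black grip tab of the hidden filter plate: red plate, amber window, 80 (x) x 56 (y) x 6 mm, with an upright tab 36 (x) x 12 (y) x 30 mm high in its middle; about 90 g, loose. The point is 15 mm above the plate's top face, 21 mm above its underside. Axes along the plate's sides, z up; starts square with the box.
- dock: Stacking dock, a fixed tray: aluminium floor 3 mm thick, teal walls 27 mm high: a stop across its +x end and two side walls along x, channel 60 mm wide; open towards -x (the robot). The floor runs on 78 mm from the origin to the open end, so pushed-out carriers still lie on it. Origin on the bench, 12 mm below dock_home, same axes.
- filter_box: Cream filter box, fixed, 110 (x) x 120 (y) x 55 mm high, open top, walls and floor 5 mm; covered by the flap. The filter plate lies level on the middle of its floor, held loosely (2 mm play) by ribs 8 mm high, and comes straight up. Origin at the middle of its underside; x from its front to the hinge side, z up.
- jar: Bystander, loose: small white specimen jar with yellow cap, 48 dia x 55 high (mm); origin at the centre of its underside. Leave it where it stands.
- bottle_a: Bystander, loose: teal bottle with black cap, 66 dia x 170 high (mm); origin at the centre of its underside. Leave it where it stands.
- bottle_b: Bystander, loose: second, equal teal bottle, 66 dia x 170 high (mm); origin at the centre of its underside. Leave it where it stands.
- tube_rack: Bystander, loose: light blue rack full of white tubes, 120 x 100 x 48 (mm); origin at the centre of its underside. Leave it where it stands.
- tip_box: Bystander, loose: white and blue pipette tip box with clear upright lid, 120 x 100 x 125 (mm); origin at the centre of its underside. Leave it where it stands.
- slide_box: Bystander, loose: cream slide box with light grey lid, 172 x 87 x 77 (mm); origin at the centre of its underside. Leave it where it stands.
There are look-alikes about, which are no part of the job. Leave any purple look-alike of the part that bears carrier_top_center alone. There is more than one size of the dock; the job needs the larger.

How it is judged:
By the outcome, as a careful person would: the job done as asked, in the order asked, and still so for the second after the job is handed in, while the arm keeps its last pose, push and grip.
It also fails if it takes over 69 s, if anything falls off the work surface, if the arm or the gripper's body presses on something with over 40 N, if the wrist force passes 120 N, or if a joint passes its speed limit or range.

## Robot

A 6-joint arm with a two-finger parallel gripper is mounted at the origin on the work surface. World frame = base frame: x ahead of the robot, y to its left, z up, the work surface at z = 0. Lengths are in m, angles in rad, forces in N, time in s.
With the tool pointing down it reaches from about 0.35 to 0.975 m from the base axis. Payload 4.9 kg.
Tool frame: the origin (TCP) lies at the very end of the fingers, on their centre line; the grasp point (between the pads) lies 19 mm behind it; z points along the fingers, y is the line along which they close (so a half turn about z gives the same grasp; the last joint's range is limited). The gripper opens to 85 mm and grips with 20 to 120 N. Pads are 22 mm wide; open, the fingers measure 114 mm over their backs; the gripper's body (76 mm by 85 mm) begins 54 mm behind the grasp point. The pads swing forward as they close: fully open they stand 13 mm farther back than shut.
Start: joints at [-1.259, 0.053, 1.613, -0, 1.476, -0.119], TCP at [0.261, -0.568, 0.231] pointing down, gripper open.
Joint ranges: [-3.01, 3.01], [-1.01, 2.22], [0.06, 2.58], [-1.02, 4.17], [0.09, 2.62], [-3.14, 3.14]. Speed limits (rad/s): [2.57, 2.57, 3.14, 3.14, 3.14, 3.14].

## Interface

Orientations are given as a rotation vector (axis times angle).
In Python, from station import ctrl gives the robot as it stands. The module is installed in compiled form; this text tells all that it offers.
- The arm moves only by the tool jog_arm, never from a script. Its argument "steps" is a list of rows, each an object with "delta_rot": the turn, a rotation vector about the tool's x, y, z in degrees, a list of three; "linear": the shift along the tool's x, y, z in m, a list of three; "grip": the finger opening in m, from 0 to 0.0854. In form: [{"delta_rot": [rx, ry, rz], "linear": [x, y, z], "grip": grip}, ...]. A call has 1 to 10 rows; each row shifts and turns the commanded pose from where the row before left it, along the tool's axes as they then stand; what a row does not reach is not made up. A row lasts 1/10 s, in which the tool goes at most 50 mm and 8.59 degrees, less where a joint would pass 70% of its speed; a pose out of reach is approached as far as the arm can. A call with a gripper value outside its range is refused whole. The fingers move at their own pace and stop on an object; "newtons" is the grip in N (left out, the last holds). Time passes only in rows, so rows that do not move let the fingers close. It gives the time, the measured TCP pose, the force, the opening and the grip force at its end, in the units of the state.
- ctrl.get_obs(): the state, without advancing time (a new reading comes with each control period).
- ctrl.get_image(name): name is "scene" or "top" or "wrist"; returns (picture, depth): 400x640x3 uint8, red, green, blue; 400x640 float32, m along the optical axis (not along the pixel's ray), 0 where there is no reading.
- ctrl.camera_info(name): a dict with "camera_matrix" (3x3 intrinsics, pixels), "R" (3x3) and "t" (3): a world point X has camera coordinates R X + t; the wrist camera has in their place "T_tool_cam" (4x4, takes a point from camera to tool coordinates, whose origin is the TCP and whose axes are the flange's). Camera axes: x right, y down, z forward; pixel columns grow to the right and rows downward; lengths in m; the calibration is good to about 2 mm. A picture is of the moment at which its call begins: read the wrist's pose just before it. camera_info takes no time and is no camera call.
- ctrl.finish_job(): hands the job in; it is judged then, once.
The state is a dict: "t": time; "q": joint angles; "dq": joint speeds; "effort": joint torques, N m; "tool_pos": TCP position; "tool_rot": TCP orientation; "contact_force": force on the tool from outside, world axes, zero at the start; "wrist_torque": the same for the moment, N m; "opening": finger opening in m; "grip_force": force on a finger pad.
Only numpy, scipy, OpenCV 4.12 (cv2) and the standard library are available. Lean on these libraries where they do the work, as an engineer would, in place of code of your own. Each camera call takes 0.05 s, during which the arm holds its last target. There are 200 camera calls.

## Working session

There is one attempt and no reset: what is moved stays moved. The work goes in short steps, Python scripts to look and compute and a tool call to move; the robot and the scene stay as the last step left them, time stands still between calls to the robot, and variables do not carry over. Pictures are saved under pics/ and viewed, at most 10 in all, crops included, and the job is handed in when it is done.

Besides the shell and the picture viewer there is one more tool, called after "Request:" in YAML: its name, and indented under it one key for each argument. jog_arm: Moves the arm, as the interface text tells. Its arguments: {"type":"object","properties":{"steps":{"type":"array"},"newtons":{"type":"number"}},"required":["steps"]}

```bash
mkdir -p pics; python3 - <<'E'
from station import ctrl
import cv2,numpy as np
for n in ("scene","top"):
    im,d=ctrl.get_image(n); cv2.imwrite(f"pics/{n}0.png",im[:,:,::-1]); np.savez(f"{n}0.npz",im=im,d=d)
    c=ctrl.camera_info(n); print(n,c["camera_matrix"],c["R"],c["t"])
print(ctrl.camera_info("wrist")); print(ctrl.get_obs())
E
```

```text
scene [[388.96612516   0.         320.37076328]
 [  0.         388.96612516 194.26585538]
 [  0.           0.           1.        ]] [[ 0.15350776  0.98814598  0.00170198]
 [ 0.55033523 -0.08406338 -0.8307012 ]
 [-0.82071098  0.12845574 -0.55671592]] [-0.07336978 -0.2264699   1.62694657]
top [[459.46246349   0.         318.51848467]
 [  0.         459.46246349 198.9220062 ]
 [  0.           0.           1.        ]] [[ 0.02303278 -0.99932441  0.02863931]
 [-0.99333752 -0.02611157 -0.1122442 ]
 [ 0.11291618 -0.02586321 -0.99326785]] [-0.03665407  0.54294097  1.24665527]
{'camera_matrix': array([[301.0261873 ,   0.        , 320.89595065],
       [  0.        , 301.0261873 , 198.00998458],
       [  0.        ,   0.        ,   1.        ]]), 'T_tool_cam': array([[-3.74765392e-04, -9.44687647e-01, -3.27971203e-01,
         8.40510606e-02],
       [ 9.99999883e-01, -4.54828872e-04,  1.67410638e-04,
        -9.53301099e-04],
       [-3.07321534e-04, -3.27971102e-01,  9.44687706e-01,
        -1.41760869e-01],
       [ 0.00000000e+00,  0.00000000e+00,  0.00000000e+00,
         1.00000000e+00]])}
{'t': 0.1, 'q': array([-1.25900107e+00,  5.32751454e-02,  1.61420025e+00,  2.47266060e-07,
        1.47603404e+00, -1.18975412e-01]), 'dq': array([-0.00185337, -0.00285095, -0.00315485,  0.0001445 , -0.00101419,
        0.00052183]), 'effort': array([ 6.11625292e-04, -3.94907463e+01, -3.71363032e+01, -1.05640179e-04,
        3.93429204e-03,  6.22088301e-07]), 'tool_pos': array([ 0.26081366, -0.56732904,  0.23016969]), 'tool_rot': array([-3.06713953e+00, -6.71025556e-01,  2.89268913e-04]), 'contact_force': array([-0.25812671, -0.27711438, -0.19809113]), 'wrist_torque': array([-0.01424406,  0.05570236, -0.03449619]), 'grip_force': 0.0, 'opening': 0.08563648765090855}
```

View pics/scene0.png

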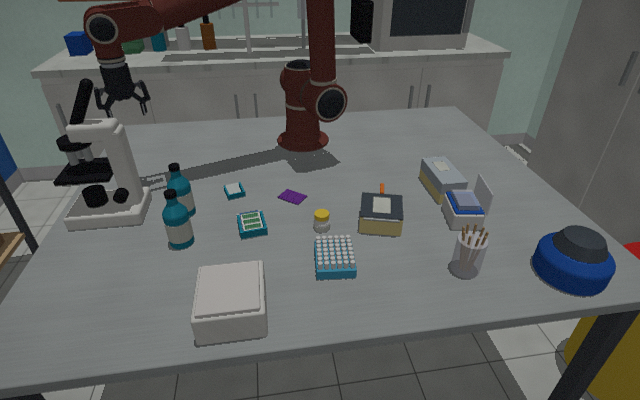

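View pics/top0.png

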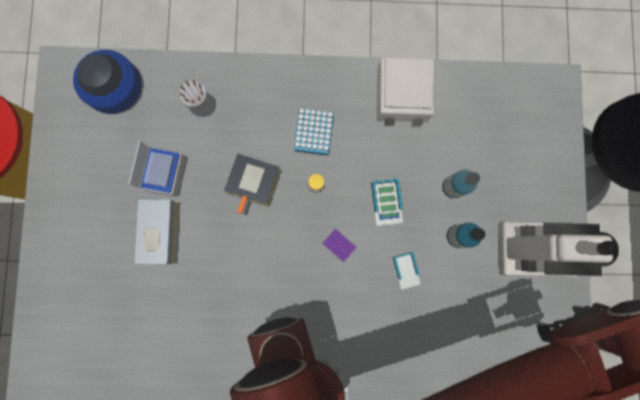

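The scene view shows the filter box at (380,213) with its orange tab at (382,188), the jar at (321,220), the rack at (335,257) and the purple look-alike plate at (292,196). In the top view there are two docks: a larger one at (387,200) holding a stack with green windows, and a smaller one at (406,270). The larger one fits the job. I'll confirm it with an enlarged crop and measurements.

```bash
cat > h.py <<'E'
from station import ctrl
import cv2,numpy as np
from scipy.spatial.transform import Rotation as Ro
def cloud(n,im=None,d=None,T=None):
    c=ctrl.camera_info(n); K=c["camera_matrix"]
    v,u=np.mgrid[:400,:640]
    P=np.stack([(u-K[0,2])/K[0,0]*d,(v-K[1,2])/K[1,1]*d,d],-1)
    if n=="wrist":
        Q=c["T_tool_cam"]; P=P@Q[:3,:3].T+Q[:3,3]
        return P@Ro.from_rotvec(T["tool_rot"]).as_matrix().T+T["tool_pos"]
    return (P-c["t"])@c["R"]
def snap(n,name):
    o=ctrl.get_obs(); im,d=ctrl.get_image(n)
    cv2.imwrite(f"pics/{name}.png",im[:,:,::-1]); np.savez(name+".npz",im=im,d=d,pos=o["tool_pos"],rot=o["tool_rot"])
    return im,cloud(n,im,d,o),o
E
python3 - <<'E'
from h import *
z=np.load("top0.npz"); im,d=z["im"],z["d"]; P=cloud("top",im,d)
hsv=cv2.cvtColor(im,cv2.COLOR_RGB2HSV)
print("bench z",np.median(P[300:330,60:120,2]))
def rect(name,m):
    m=m&(d>0); 
    n,l,s,c=cv2.connectedComponentsWithStats(m.astype(np.uint8))
    i=1+np.argmax(s[1:,4]); q=P[l==i]
    r=cv2.minAreaRect((q[:,:2]*1000).astype(np.float32)); print(name,s[i],"rect mm",np.round(r[0]),np.round(r[1]),round(r[2],1),"z",np.round(np.percentile(q[:,2],[5,50,95]),3))
def win(x0,x1,y0,y1):
    w=np.zeros(d.shape,bool); w[y0:y1,x0:x1]=1; return w
h=P[...,2]
rect("bigdock",win(355,415,165,240)&(h>.008))
rect("smalldock",win(385,430,245,300)&(h>.006))
rect("flapbox",win(215,290,145,225)&(h>.03))
rect("flap dark",win(215,290,145,225)&(h>.045)&(hsv[...,2]<110)&(hsv[...,1]<120))
rect("tab",win(225,260,190,225)&(hsv[...,1]>150)&(hsv[...,0]<20)&(h>.03))
rect("jar",win(300,335,165,200)&(h>.03))
rect("purple",win(315,365,220,270)&(hsv[...,0]>130)&(hsv[...,1]>100))
for n,w in dict(rack=win(285,340,100,165),ba=win(435,485,160,205),bb=win(440,490,215,255)).items(): rect(n,w&(h>.02))
a=cv2.resize(im[160:300,330:430],None,fx=4,fy=4,interpolation=3)
b=cv2.resize(im[145:225,215:290],None,fx=5,fy=5,interpolation=3)
c=np.zeros((560,800,3),np.uint8); c[:,:400]=a; c[:400,400:775]=b
cv2.imwrite("pics/crop1.png",c[:,:,::-1])
E
```

```text
bench z 0.0006289978010723744
bigdock [371 178  32  42 993] rect mm [ 551. -216.] [109.  77.] 7.7 z [0.013 0.023 0.03 ]
smalldock [393 252  27  27 190] rect mm [ 368. -273.] [65. 63.] 15.9 z [0.007 0.019 0.024]
flapbox [ 224  152   56   62 2030] rect mm [575. 166.] [121. 162.] 73.4 z [0.057 0.066 0.074]
flap dark [ 225  154   54   50 1204] rect mm [591. 161.] [119. 108.] 73.7 z [0.06  0.066 0.072]
tab [238 197   9  16  58] rect mm [519. 182.] [10. 43.] 73.4 z [0.074 0.078 0.082]
jar [308 174  16  17 207] rect mm [589. -13.] [41. 41.] 2.2 z [0.035 0.056 0.06 ]
purple [324 230  31  31 492] rect mm [418. -84.] [75. 52.] 50.3 z [0.003 0.007 0.011]
rack [ 294  108   40   46 1481] rect mm [739.  -4.] [100. 122.] 84.6 z [0.028 0.04  0.052]
ba [444 169  36  28 736] rect mm [ 592. -405.] [67. 61.] 28.6 z [0.037 0.115 0.172]
bb [448 222  38  26 746] rect mm [ 452. -415.] [66. 58.] 8.6 z [0.036 0.115 0.172]
```

View pics/crop1.png

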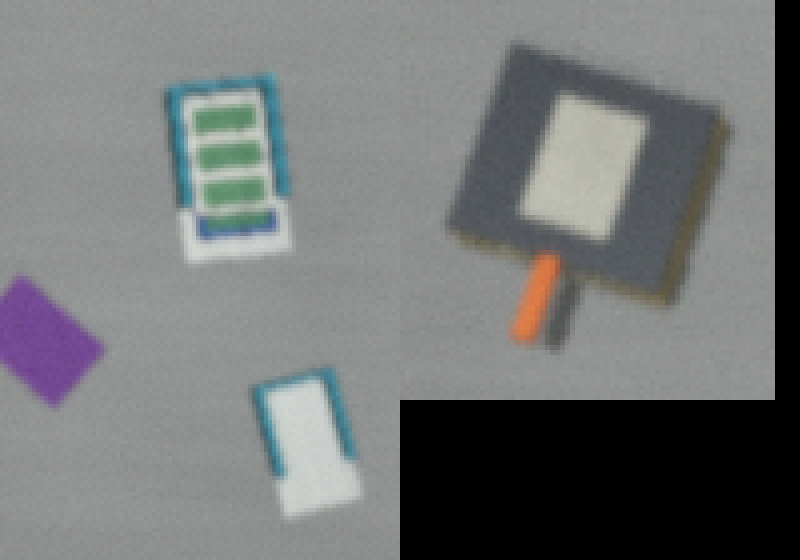

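The crop confirms it: the dock at top-view (387,200) is the larger one and holds the three staggered carriers (green-labelled top, blue middle, white low). The dock at (406,270) is smaller, and the purple plate at (340,245) is the look-alike to leave alone. Next I'll go above the larger dock for a wrist look.

```bash
cat >> h.py <<'E'
def plan(pos,yaw=None,Rt=None,grip=None,n=None,step=0.045,o=None):
    """print rows from the measured pose to TCP pos, tool down with tool x at yaw (deg)"""
    o=o or ctrl.get_obs(); p=o["tool_pos"]; R=Ro.from_rotvec(o["tool_rot"])
    if Rt is None: Rt=Ro.from_euler("z",yaw,degrees=True)*Ro.from_euler("x",180,degrees=True)
    rv=(R.inv()*Rt).as_rotvec(degrees=True); dp=np.array(pos)-p
    k=n or int(max(np.ceil(np.linalg.norm(dp)/step),np.ceil(np.linalg.norm(rv)/8),1))
    for i in range(k):
        Ri=R*Ro.from_rotvec(rv*i/k,degrees=True)
        print(i,"lin",np.round(Ri.inv().apply(dp/k),4),"rot",np.round(rv/k,2))
E
python3 - <<'E'
from h import *
plan([.56,-.215,.25],7.7)
E
```

```text
0 lin [ 0.0381 -0.0177 -0.0018] rot [-0.01  0.    1.54]
1 lin [ 0.0376 -0.0188 -0.0018] rot [-0.01  0.    1.54]
2 lin [ 0.0371 -0.0198 -0.0018] rot [-0.01  0.    1.54]
3 lin [ 0.0365 -0.0208 -0.0018] rot [-0.01  0.    1.54]
4 lin [ 0.036  -0.0217 -0.0018] rot [-0.01  0.    1.54]
5 lin [ 0.0354 -0.0227 -0.0018] rot [-0.01  0.    1.54]
6 lin [ 0.0347 -0.0236 -0.0018] rot [-0.01  0.    1.54]
7 lin [ 0.0341 -0.0246 -0.0018] rot [-0.01  0.    1.54]
8 lin [ 0.0334 -0.0255 -0.0018] rot [-0.01  0.    1.54]
9 lin [ 0.0327 -0.0264 -0.0018] rot [-0.01  0.    1.54]
10 lin [ 0.032  -0.0272 -0.0018] rot [-0.01  0.    1.54]
```

Request:
jog_arm:
  steps:
    - {"delta_rot": [0,0,1.7],"linear": [0.038,-0.018,-0.002],"grip": 0.02}
    - {"delta_rot": [0,0,1.7],"linear": [0.038,-0.019,-0.002],"grip": 0.02}
    - {"delta_rot": [0,0,1.7],"linear": [0.037,-0.02,-0.002],"grip": 0.02}
    - {"delta_rot": [0,0,1.7],"linear": [0.0365,-0.021,-0.002],"grip": 0.02}
    - {"delta_rot": [0,0,1.7],"linear": [0.036,-0.022,-0.002],"grip": 0.02}
    - {"delta_rot": [0,0,1.7],"linear": [0.0355,-0.023,-0.002],"grip": 0.02}
    - {"delta_rot": [0,0,1.7],"linear": [0.035,-0.024,-0.002],"grip": 0.02}
    - {"delta_rot": [0,0,1.7],"linear": [0.034,-0.025,-0.002],"grip": 0.02}
    - {"delta_rot": [0,0,1.7],"linear": [0.033,-0.026,-0.002],"grip": 0.02}
    - {"delta_rot": [0,0,1.7],"linear": [0.033,-0.0265,-0.002],"grip": 0.02}

```text
t: 1.1
tool_pos: [0.5371, -0.2463, 0.2509]
tool_rot: [-3.134, -0.209, 0.001]
contact_force: [0.6, -0.2, -0.2]
opening: 0.0199
grip_force: 0.0
```

Request:
jog_arm:
  steps:
    - {"delta_rot": [0,0,0],"linear": [0.03,-0.027,0],"grip": 0.02}
    - {"delta_rot": [0,0,0],"linear": [0,0,0],"grip": 0.02}
    - {"delta_rot": [0,0,0],"linear": [0,0,0],"grip": 0.02}

```text
t: 1.4
tool_pos: [0.5626, -0.2165, 0.2506]
tool_rot: [-3.134, -0.213, 0.002]
contact_force: [0.1, -0.2, 0.2]
opening: 0.0199
grip_force: 0.0
```

```bash
python3 - <<'E'
from h import *
im,P,o=snap("wrist","w1"); print(o["tool_pos"],o["tool_rot"],o["t"])
E
```

```text
[ 0.56257127 -0.21654225  0.25058806] [-3.13412070e+00 -2.13270392e-01  2.11278710e-03] 1.4
```

View pics/w1.png

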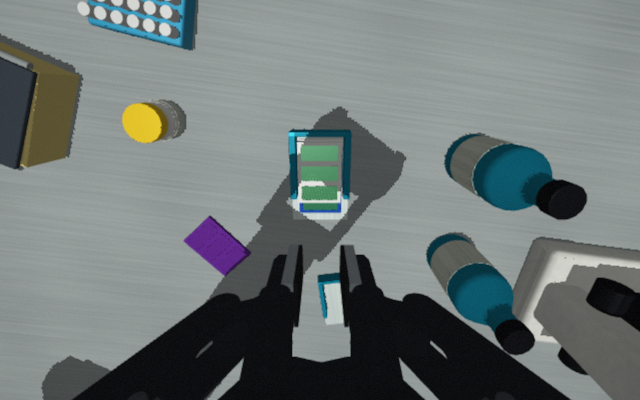

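The wrist view shows the dock at (320,165), square with the tool: walls at columns 292 and 348, stop at row 133, carriers sticking out to row 215. Now I'll measure it.

```bash
python3 - <<'E'
from h import *
z=np.load("w1.npz"); im,d=z["im"],z["d"]; P=cloud("wrist",im,d,dict(tool_pos=z["pos"],tool_rot=z["rot"]))
hsv=cv2.cvtColor(im,cv2.COLOR_RGB2HSV); w=np.zeros(d.shape,bool); w[122:230,275:365]=1
print("bench",np.median(P[250:270,480:520,2]), P[60,300,2])
t=w&(P[...,2]>.02)&(P[...,2]<.032)&(hsv[...,1]>120)&(abs(hsv[...,0].astype(int)-97)<10)
q=P[t]; r=cv2.minAreaRect((q[:,:2]*1000).astype(np.float32)); print("walls",r,np.median(q[:,2]))
yaws=r[2] if r[2]<45 else r[2]-90
a=np.deg2rad(yaws); ex=np.array([np.cos(a),np.sin(a)]);ey=np.array([-np.sin(a),np.cos(a)])
c=np.array(r[0])/1000
L=(P[...,:2]-c)@np.stack([ex,ey],1)
# row profile along middle columns
for v in range(125,226,3):
    s=slice(312,328); print(v,np.round(np.median(L[v,s,0])*1000,1),np.round(np.median(P[v,s,2])*1000,1),np.median(im[v,s],0).astype(int))
for u in range(284,358,4): print(u,np.round(np.median(L[150:156,u,1])*1000,1),np.round(np.median(P[150:156,u,2])*1000,1),im[152,u])
print("ends",np.percentile(L[t],[0.5,99.5],axis=0))
E
```

```text
bench -0.00018270642222315003 -0.0003508801962221475
walls ((560.557861328125, -214.20925903320312), (83.8594970703125, 75.45065307617188), 7.777161598205566) 0.0262308866013317
125 47.3 -0.5 [74 79 78]
128 43.5 -1.1 [77 81 81]
131 41.8 16.9 [ 6 53 65]
134 39.3 26.1 [ 8 61 75]
137 32.5 2.3 [80 96 95]
140 29.6 8.3 [117 119 116]
143 27.7 20.4 [117 119 116]
146 24.1 20.6 [102 160 120]
149 20.4 20.9 [ 97 163 118]
152 16.7 20.9 [ 96 162 116]
155 12.9 20.9 [ 93 159 115]
158 9.0 20.1 [ 91 158 113]
161 5.2 20.2 [109 128 114]
164 1.4 20.5 [116 117 116]
167 -2.5 20.2 [ 85 151 106]
170 -6.2 20.8 [ 84 149 104]
173 -10.3 20.4 [ 82 148 103]
176 -14.2 20.3 [ 81 146 102]
179 -18.1 20.7 [ 79 144  99]
182 -22.2 20.4 [226 227 224]
185 -26.3 20.2 [194 202 195]
188 -30.1 20.9 [ 77 143  98]
191 -34.2 20.6 [ 75 141  96]
194 -38.3 20.8 [ 73 138  93]
197 -42.3 21.1 [ 73 138  93]
200 -46.5 21.1 [191 204 192]
203 -50.9 20.2 [ 98 145 118]
206 -57.1 15.1 [ 52 119  85]
209 -61.6 14.6 [ 45 108 107]
212 -66.1 14.2 [109 135 184]
215 -75.3 2.5 [203 214 210]
218 -79.8 2.6 [204 214 210]
221 -85.8 -0.7 [147 155 153]
224 -90.3 -0.3 [100 107 104]
284 46.7 -1.3 [149 157 156]
288 41.3 -0.7 [118 135 137]
292 33.5 26.3 [ 37 150 175]
296 30.3 5.8 [31 60 69]
300 24.1 20.2 [177 191 179]
304 19.1 20.7 [ 99 165 121]
308 14.1 21.0 [ 98 164 118]
312 9.2 20.5 [ 97 163 119]
316 4.2 21.1 [ 95 161 116]
320 -0.8 21.1 [ 97 162 118]
324 -5.7 21.0 [ 95 161 116]
328 -10.7 20.3 [ 93 158 114]
332 -15.6 21.0 [ 92 159 115]
336 -20.6 21.0 [ 92 158 113]
340 -25.6 20.1 [115 117 114]
344 -30.2 26.1 [ 5 52 65]
348 -35.0 26.6 [ 7 61 74]
352 -42.7 -0.5 [75 78 77]
356 -48.0 -0.7 [72 76 75]
ends [[-0.04172174 -0.03760281]
 [ 0.04174468  0.03735705]]
```

Request:
jog_arm:
  steps:
    - {"delta_rot": [0,0,0],"linear": [-0.04,-0.001,0.02],"grip": 0.02}
    - {"delta_rot": [0,0,0],"linear": [-0.04,-0.001,0.025],"grip": 0.02}
    - {"delta_rot": [0,0,0],"linear": [-0.0187,-0.0005,0.04],"grip": 0.02}
    - {"delta_rot": [0,0,0],"linear": [0,0,0.045],"grip": 0.02}
    - {"delta_rot": [0,0,0],"linear": [0,0,0.045],"grip": 0.02}
    - {"delta_rot": [0,0,0],"linear": [0,0,0.04],"grip": 0.02}
    - {"delta_rot": [0,0,0],"linear": [0,0,0.02],"grip": 0.02}
    - {"delta_rot": [0,0,0],"linear": [0,0,0.0096],"grip": 0.02}
    - {"delta_rot": [0,0,0],"linear": [0,0,0],"grip": 0.02}
    - {"delta_rot": [0,0,0],"linear": [0,0,0],"grip": 0.02}

```text
t: 2.45
tool_pos: [0.4651, -0.2291, 0.0081]
tool_rot: [3.133, 0.209, 0.003]
contact_force: [0.9, 0.1, -0.0]
opening: 0.0198
grip_force: 0.0
```

```bash
python3 - <<'E'
from h import *
o=ctrl.get_obs(); a=np.deg2rad(7.8); dp=o["tool_pos"][:2]-[.5606,-.2142]
print("local",dp@[np.cos(a),np.sin(a)],dp@[-np.sin(a),np.cos(a)],o["tool_pos"],o["contact_force"])
E
```

```text
local -0.09665451894873575 -0.0017850913424464765 [ 0.46508201 -0.2290861   0.00810167] [ 0.86347227  0.05036506 -0.02875885]
```

Request:
jog_arm:
  steps:
    - {"delta_rot": [0,0,0],"linear": [0.004,-0.001,0.002],"grip": 0.02}
    - {"delta_rot": [0,0,0],"linear": [0.005,-0.001,0],"grip": 0.02}
    - {"delta_rot": [0,0,0],"linear": [0.005,0,0],"grip": 0.02}
    - {"delta_rot": [0,0,0],"linear": [0.005,0,0],"grip": 0.02}
    - {"delta_rot": [0,0,0],"linear": [0.005,0,0],"grip": 0.02}
    - {"delta_rot": [0,0,0],"linear": [0.005,0,0],"grip": 0.02}
    - {"delta_rot": [0,0,0],"linear": [0.005,0,0],"grip": 0.02}

```text
t: 3.15
tool_pos: [0.498, -0.2214, 0.0047]
tool_rot: [-3.134, -0.211, 0.002]
contact_force: [-2.7, -0.0, 1.9]
opening: 0.0203
grip_force: 1.3
```

Request:
jog_arm:
  steps:
    - {"delta_rot": [0,0,0],"linear": [0.003,0,0],"grip": 0.02}
    - {"delta_rot": [0,0,0],"linear": [0.002,0,0],"grip": 0.02}
    - {"delta_rot": [0,0,0],"linear": [0.001,0,0],"grip": 0.02}
    - {"delta_rot": [0,0,0],"linear": [0,0,0],"grip": 0.02}

```text
t: 3.55
tool_pos: [0.5038, -0.2206, 0.0046]
tool_rot: [-3.134, -0.21, 0.0]
contact_force: [-2.8, -0.3, 2.3]
opening: 0.0198
grip_force: 1.2
```

Request:
jog_arm:
  steps:
    - {"delta_rot": [0,0,0],"linear": [0.001,0,-0.0005],"grip": 0.02}
    - {"delta_rot": [0,0,0],"linear": [0.001,0,0],"grip": 0.02}
    - {"delta_rot": [0,0,0],"linear": [0,0,0],"grip": 0.02}

```text
t: 3.85
tool_pos: [0.5058, -0.2202, 0.0049]
tool_rot: [-3.134, -0.21, -0.0]
contact_force: [-1.8, -0.0, -1.3]
opening: 0.0199
grip_force: 0.6
```

Request:
jog_arm:
  steps:
    - {"delta_rot": [0,0,0],"linear": [0.001,0,0],"grip": 0.02}
    - {"delta_rot": [0,0,0],"linear": [0.001,0,0],"grip": 0.02}
    - {"delta_rot": [0,0,0],"linear": [0,0,0],"grip": 0.02}

```text
t: 4.15
tool_pos: [0.5071, -0.22, 0.005]
tool_rot: [-3.134, -0.211, 0.003]
contact_force: [-5.1, -1.0, 1.5]
opening: 0.0195
grip_force: 2.5
```

Request:
jog_arm:
  steps:
    - {"delta_rot": [0,0,0],"linear": [0.001,0,0],"grip": 0.02}
    - {"delta_rot": [0,0,0],"linear": [0.001,0,0],"grip": 0.02}
    - {"delta_rot": [0,0,0],"linear": [0,0,0],"grip": 0.02}

```text
t: 4.45
tool_pos: [0.5071, -0.22, 0.005]
tool_rot: [-3.134, -0.212, 0.011]
contact_force: [-12.7, -1.8, 7.5]
opening: 0.02
grip_force: 6.5
```

Request:
jog_arm:
  steps:
    - {"delta_rot": [0,0,0],"linear": [0.001,0,0],"grip": 0.02}
    - {"delta_rot": [0,0,0],"linear": [0,0,0],"grip": 0.02}

```text
t: 4.65
tool_pos: [0.5071, -0.22, 0.0049]
tool_rot: [-3.133, -0.212, 0.015]
contact_force: [-17.5, -1.7, 9.7]
opening: 0.0202
grip_force: 8.5
```

Request:
jog_arm:
  steps:
    - {"delta_rot": [0,0,0],"linear": [-0.01,0,0],"grip": 0.02}
    - {"delta_rot": [0,0,0],"linear": [-0.02,0,0],"grip": 0.02}
    - {"delta_rot": [0,0,0],"linear": [-0.01,0,-0.03],"grip": 0.02}
    - {"delta_rot": [0,0,0],"linear": [0,0,-0.045],"grip": 0.02}
    - {"delta_rot": [0,0,0],"linear": [0.015,0,-0.045],"grip": 0.02}
    - {"delta_rot": [0,0,0],"linear": [0.03,0,-0.04],"grip": 0.02}
    - {"delta_rot": [0,0,0],"linear": [0.04,0,-0.02],"grip": 0.02}
    - {"delta_rot": [0,0,0],"linear": [0,0,0],"grip": 0.02}
    - {"delta_rot": [0,0,0],"linear": [0,0,0],"grip": 0.02}

```text
t: 5.55
tool_pos: [0.5564, -0.2135, 0.186]
tool_rot: [3.134, 0.212, 0.004]
contact_force: [-0.4, 0.5, 0.4]
opening: 0.02
grip_force: 0.0
```

```bash
python3 - <<'E'
from h import *
im,P,o=snap("wrist","w2"); print(o["tool_pos"],o["t"])
a=np.deg2rad(7.8); L=(P[...,:2]-[.5606,-.2142])@np.array([[np.cos(a),-np.sin(a)],[np.sin(a),np.cos(a)]])
s=np.unravel_index(np.argmin(np.abs(L[...,0])+np.abs(L[...,1])),L.shape[:2]); print(s)
u=s[1]
for v in range(s[0]-55,s[0]+75,3): print(v,np.round(np.median(L[v,u-6:u+6,0])*1000,1),np.round(np.median(P[v,u-6:u+6,2])*1000,1),np.median(im[v,u-6:u+6],0).astype(int))
c=im[max(s[0]-75,0):s[0]+75,u-80:u+80]; cv2.imwrite("pics/w2c.png",cv2.resize(c[:,:,::-1],None,fx=4,fy=4,interpolation=2))
E
```

```text
[ 0.55644352 -0.21353906  0.18604227] 5.55
(np.int64(174), np.int64(323))
119 54.7 -0.6 [114 119 118]
122 51.6 -1.2 [76 80 79]
125 48.5 -0.9 [74 78 77]
128 45.3 -1.2 [76 81 80]
131 42.2 -0.8 [54 70 74]
134 41.8 21.3 [ 8 57 69]
137 39.4 26.3 [ 9 61 74]
140 36.5 26.3 [78 92 95]
143 32.7 21.2 [114 123 115]
146 29.5 20.1 [ 98 164 120]
149 26.5 20.5 [ 97 162 118]
152 23.5 20.7 [ 95 160 116]
155 20.4 20.9 [ 93 158 114]
158 17.3 20.9 [ 91 156 112]
161 14.0 20.3 [ 89 156 110]
164 10.8 20.0 [116 118 115]
167 7.8 20.6 [116 118 115]
170 4.6 20.9 [ 84 148 104]
173 1.3 20.6 [ 81 147 103]
176 -1.8 21.1 [ 80 145 101]
179 -5.2 20.7 [ 78 143  99]
182 -8.4 21.0 [ 76 141  97]
185 -11.8 20.7 [ 74 140  95]
188 -15.3 20.1 [116 117 115]
191 -18.7 20.1 [115 116 115]
194 -22.0 20.2 [ 69 135  91]
197 -25.3 20.7 [ 69 134  89]
200 -28.7 20.8 [ 68 132  88]
203 -32.4 20.2 [ 68 131  87]
206 -35.7 20.5 [ 67 131  87]
209 -39.0 21.2 [170 188 172]
212 -42.9 20.0 [207 210 206]
215 -53.7 2.4 [202 213 208]
218 -57.5 2.4 [201 213 207]
221 -61.3 2.5 [202 211 208]
224 -65.2 2.3 [201 211 207]
227 -69.2 2.0 [200 210 207]
230 -72.8 2.7 [201 210 206]
233 -76.7 2.7 [200 211 207]
236 -80.8 2.5 [190 200 198]
239 -86.5 -1.1 [146 154 152]
242 -90.5 -1.0 [148 155 154]
245 -94.5 -0.8 [147 154 153]
248 -98.6 -0.7 [77 81 81]
```

View pics/w2c.png

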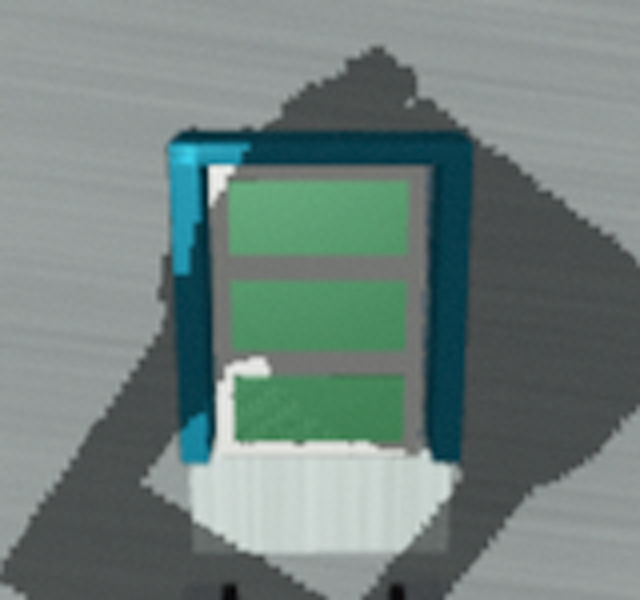

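The three carriers are home: their common front edge is at crop row ~450, level with the wall ends, and no blue is sticking out. Next is the flap, with a wrist look above its tab.

```bash
python3 - <<'E'
from h import *
plan([.54,.175,.24],-16.5,n=10)
E
```

```text
0 lin [ 0.0037 -0.0387 -0.0055] rot [-0.    0.    2.42]
1 lin [ 0.0021 -0.0388 -0.0055] rot [-0.    0.    2.42]
2 lin [ 0.0004 -0.0389 -0.0055] rot [-0.    0.    2.42]
3 lin [-0.0012 -0.0388 -0.0055] rot [-0.    0.    2.42]
4 lin [-0.0028 -0.0388 -0.0055] rot [-0.    0.    2.42]
5 lin [-0.0045 -0.0386 -0.0055] rot [-0.    0.    2.42]
6 lin [-0.0061 -0.0384 -0.0055] rot [-0.    0.    2.42]
7 lin [-0.0077 -0.0381 -0.0055] rot [-0.    0.    2.42]
8 lin [-0.0093 -0.0377 -0.0055] rot [-0.    0.    2.42]
9 lin [-0.0109 -0.0373 -0.0055] rot [-0.    0.    2.42]
```

Request:
jog_arm:
  steps:
    - {"delta_rot": [0,0,2.42],"linear": [0.004,-0.039,-0.0055],"grip": 0.05}
    - {"delta_rot": [0,0,2.42],"linear": [0.002,-0.039,-0.0055],"grip": 0.05}
    - {"delta_rot": [0,0,2.42],"linear": [0,-0.039,-0.0055],"grip": 0.05}
    - {"delta_rot": [0,0,2.42],"linear": [-0.001,-0.039,-0.0055],"grip": 0.05}
    - {"delta_rot": [0,0,2.42],"linear": [-0.003,-0.039,-0.0055],"grip": 0.05}
    - {"delta_rot": [0,0,2.42],"linear": [-0.0045,-0.0385,-0.0055],"grip": 0.05}
    - {"delta_rot": [0,0,2.42],"linear": [-0.006,-0.0385,-0.0055],"grip": 0.05}
    - {"delta_rot": [0,0,2.42],"linear": [-0.0075,-0.038,-0.0055],"grip": 0.05}
    - {"delta_rot": [0,0,2.42],"linear": [-0.009,-0.0375,-0.0055],"grip": 0.05}
    - {"delta_rot": [0,0,2.42],"linear": [-0.011,-0.037,-0.0055],"grip": 0.05}

```text
t: 6.6
tool_pos: [0.539, 0.1758, 0.2385]
tool_rot: [3.108, -0.455, -0.004]
contact_force: [1.0, 0.1, 0.3]
opening: 0.0502
grip_force: 0.0
```

Request:
jog_arm:
  steps:
    - {"delta_rot": [0,0,0],"linear": [0,0,0],"grip": 0.05}
    - {"delta_rot": [0,0,0],"linear": [0,0,0],"grip": 0.05}

```text
t: 6.8
tool_pos: [0.5394, 0.175, 0.2386]
tool_rot: [3.108, -0.449, -0.003]
contact_force: [-0.1, -0.7, -0.1]
opening: 0.0502
grip_force: 0.0
```

```bash
python3 - <<'E'
from h import *
im,P,o=snap("wrist","w3"); print(o["tool_pos"],o["t"])
hsv=cv2.cvtColor(im,cv2.COLOR_RGB2HSV); h=P[...,2]
m=(hsv[...,1]>150)&(hsv[...,0]<18)&(h>.03)&(h<.12)
n,l,s,c=cv2.connectedComponentsWithStats(m.astype(np.uint8)); i=1+np.argmax(s[1:,4]); q=P[l==i]
print("tab",s[i],c[i],cv2.minAreaRect((q[:,:2]*1000).astype(np.float32)),np.percentile(q[:,2],[5,50,95]))
a=np.deg2rad(-16.5); E=np.array([[np.cos(a),-np.sin(a)],[np.sin(a),np.cos(a)]])
A=np.c_[q[:,:2]@E[:,0],np.ones(len(q))]; print("slope",np.linalg.lstsq(A,q[:,2],rcond=None)[0])
m2=(hsv[...,2]<130)&(hsv[...,1]<120)&(h>.056)&(h<.09)&(np.linalg.norm(P[...,:2]-[.591,.161],axis=-1)<.1)
n,l,s,c=cv2.connectedComponentsWithStats(m2.astype(np.uint8)); i=1+np.argmax(s[1:,4]); q=P[l==i]
A=np.c_[q[:,:2]@E[:,0],np.ones(len(q))]; k=np.linalg.lstsq(A,q[:,2],rcond=None)[0]
print("flap",s[i],cv2.minAreaRect((q[:,:2]*1000).astype(np.float32)),k,"x range",np.percentile(q[:,:2]@E[:,0],[1,99]),"y",np.percentile(q[:,:2]@E[:,1],[1,99]))
E
```

```text
[0.53941348 0.17496303 0.23862221] 6.8
tab [314 176  11  43 441] [319.34013605 196.91609977] ((518.4821166992188, 183.39048767089844), (10.93006420135498, 45.366207122802734), 73.60999298095703) [0.07314174 0.07586765 0.07798125]
slope [-0.09547462  0.11831806]
flap [  258    67   122   112 10667] ((590.4942016601562, 162.1165313720703), (120.25045013427734, 110.95098876953125), 73.56004333496094) [-0.07417929  0.10327148] x range [0.46627181 0.57447924] y [0.26450329 0.38198222]
```

Request:
jog_arm:
  steps:
    - {"delta_rot": [0,0,0],"linear": [-0.0285,-0.0022,0.03],"grip": 0.05}
    - {"delta_rot": [0,0,0],"linear": [0,0,0.045],"grip": 0.05}
    - {"delta_rot": [0,0,0],"linear": [0,0,0.045],"grip": 0.05}
    - {"delta_rot": [0,0,0],"linear": [0,0,0.04],"grip": 0.05}
    - {"delta_rot": [0,0,0],"linear": [0,0,0.0266],"grip": 0.05}
    - {"delta_rot": [0,0,0],"linear": [0,0,0],"grip": 0.05}

```text
t: 7.45
tool_pos: [0.5094, 0.1827, 0.0479]
tool_rot: [3.104, -0.454, -0.016]
contact_force: [-0.3, -0.0, -0.3]
opening: 0.0503
grip_force: 0.0
```

Request:
jog_arm:
  steps:
    - {"delta_rot": [0,0,0],"linear": [0,0,0],"grip": 0.02}
    - {"delta_rot": [0,0,0],"linear": [0,0,0],"grip": 0.008}
    - {"delta_rot": [0,0,0],"linear": [0,0,0],"grip": 0.008}
    - {"delta_rot": [0,0,0],"linear": [0,0,0],"grip": 0.008}
  newtons: 25

```text
t: 7.85
tool_pos: [0.5153, 0.1839, 0.0557]
tool_rot: [3.107, -0.45, 0.006]
contact_force: [0.2, -5.8, 1.4]
opening: 0.0114
grip_force: 31.1
```

Request:
jog_arm:
  steps:
    - {"delta_rot": [0,0,0],"linear": [0.0019,0,-0.009],"grip": 0.008}
    - {"delta_rot": [0,0,0],"linear": [0.0019,0,-0.009],"grip": 0.008}
    - {"delta_rot": [0,0,0],"linear": [0.0032,0,-0.009],"grip": 0.008}
    - {"delta_rot": [0,0,0],"linear": [0.0033,0,-0.009],"grip": 0.008}
    - {"delta_rot": [0,0,0],"linear": [0.0044,0,-0.0084],"grip": 0.008}
    - {"delta_rot": [0,0,0],"linear": [0.0045,0,-0.0084],"grip": 0.008}

```text
t: 8.45
tool_pos: [0.5314, 0.1791, 0.1066]
tool_rot: [3.107, -0.451, -0.004]
contact_force: [-0.8, -4.9, -4.7]
opening: 0.0111
grip_force: 30.1
```

Request:
jog_arm:
  steps:
    - {"delta_rot": [0,0,0],"linear": [0,0,0],"grip": 0.008}

```text
t: 8.55
tool_pos: [0.5324, 0.1789, 0.108]
tool_rot: [3.107, -0.451, -0.001]
contact_force: [-2.9, -5.5, 0.8]
opening: 0.0111
grip_force: 30.7
```

Request:
jog_arm:
  steps:
    - {"delta_rot": [0,0,0],"linear": [0.0055,0,-0.0077],"grip": 0.008}
    - {"delta_rot": [0,0,0],"linear": [0.0056,0,-0.0076],"grip": 0.008}
    - {"delta_rot": [0,0,0],"linear": [0.0065,0,-0.0068],"grip": 0.008}
    - {"delta_rot": [0,0,0],"linear": [0.0066,0,-0.0068],"grip": 0.008}
    - {"delta_rot": [0,0,0],"linear": [0.0074,0,-0.0058],"grip": 0.008}
    - {"delta_rot": [0,0,0],"linear": [0.0075,0,-0.0058],"grip": 0.008}
    - {"delta_rot": [0,0,0],"linear": [0.0082,0,-0.0048],"grip": 0.008}
    - {"delta_rot": [0,0,0],"linear": [0.0082,0,-0.0047],"grip": 0.008}
    - {"delta_rot": [0,0,0],"linear": [0,0,0],"grip": 0.008}

```text
t: 9.45
tool_pos: [0.5857, 0.1631, 0.1577]
tool_rot: [3.107, -0.451, -0.001]
contact_force: [-2.2, -5.6, 0.0]
opening: 0.0116
grip_force: 31.2
```

Request:
jog_arm:
  steps:
    - {"delta_rot": [0,0,0],"linear": [0.0087,0,-0.0036],"grip": 0.008}
    - {"delta_rot": [0,0,0],"linear": [0.0088,0,-0.0035],"grip": 0.008}
    - {"delta_rot": [0,0,0],"linear": [0.0092,0,-0.0023],"grip": 0.008}
    - {"delta_rot": [0,0,0],"linear": [0.0092,0,-0.0022],"grip": 0.008}
    - {"delta_rot": [0,0,0],"linear": [0.0094,0,-0.001],"grip": 0.008}
    - {"delta_rot": [0,0,0],"linear": [0.0094,0,-0.001],"grip": 0.008}
    - {"delta_rot": [0,0,0],"linear": [0.006,0,0],"grip": 0.008}
    - {"delta_rot": [0,0,0],"linear": [0.006,0,0],"grip": 0.008}
    - {"delta_rot": [0,0,0],"linear": [0,0,0],"grip": 0.008}
    - {"delta_rot": [0,0,0],"linear": [0,0,0],"grip": 0.008}

```text
t: 10.45
tool_pos: [0.6493, 0.1443, 0.1714]
tool_rot: [3.108, -0.451, -0.001]
contact_force: [-2.6, -5.4, 0.6]
opening: 0.0113
grip_force: 34.5
```

```bash
python3 - <<'E'
from h import *
o=ctrl.get_obs(); p=o["tool_pos"]; x=p[:2]@[.9588,-.284]-.576; z=p[2]+.019-.0555
print(p,o["t"],o["contact_force"],x,z,"a",np.arctan2(z,-x)-np.arctan2(.006,.138))
im,P,o=snap("scene","s2")
cv2.imwrite("pics/s2c.png",cv2.resize(im[90:260,200:460][:,:,::-1],None,fx=3,fy=3))
E
```

```text
[0.6493198  0.14432787 0.171405  ] 10.45 [-2.59471582 -5.35167759  0.56795319] 0.0055787107546533266 0.13490499823133123 a 1.568674767661771
```

View pics/s2c.png

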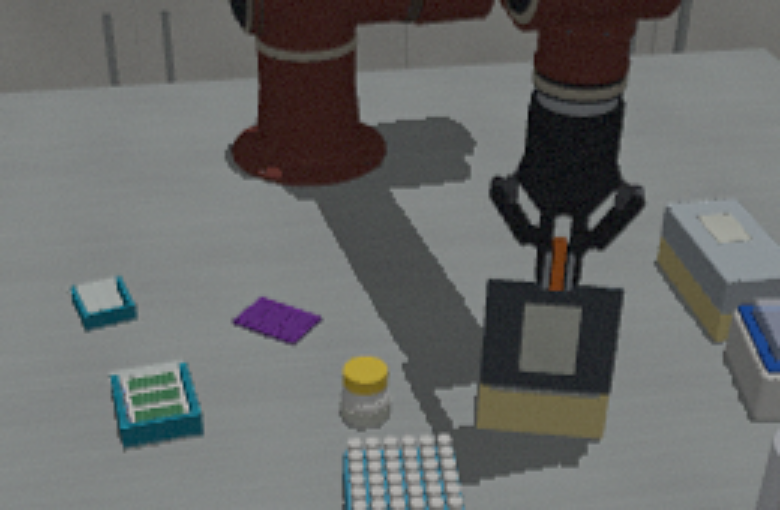

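The flap stands upright (about 1.57 rad); its face is at crop (550,330) and the gripper is on the tab at (560,265). Now I'll release it and check the wrist joint, since a half turn would keep the camera clear of the flap.

Request:
jog_arm:
  steps:
    - {"delta_rot": [0,0,0],"linear": [0,0,0],"grip": 0.03}
    - {"delta_rot": [0,0,0],"linear": [0,0,0],"grip": 0.04}
    - {"delta_rot": [0,0,0],"linear": [0,0,0],"grip": 0.04}
    - {"delta_rot": [0,0,0],"linear": [0,0,-0.03],"grip": 0.04}
    - {"delta_rot": [0,0,0],"linear": [0,0,-0.045],"grip": 0.04}
    - {"delta_rot": [0,0,0],"linear": [-0.02,0,-0.045],"grip": 0.04}
    - {"delta_rot": [0,0,0],"linear": [-0.04,0,0],"grip": 0.04}
    - {"delta_rot": [0,0,0],"linear": [-0.04,0,0],"grip": 0.04}
    - {"delta_rot": [0,0,0],"linear": [-0.02,0,0],"grip": 0.04}
    - {"delta_rot": [0,0,0],"linear": [0,0,0],"grip": 0.04}

```text
t: 11.5
tool_pos: [0.5329, 0.1805, 0.2912]
tool_rot: [-3.108, 0.447, -0.003]
contact_force: [0.9, -0.6, -0.4]
opening: 0.0402
grip_force: 0.0
```

```bash
python3 - <<'E'
from h import *
im,P,o=snap("wrist","w4"); print(o["q"],o["tool_pos"],o["tool_rot"],o["t"])
cv2.imwrite("pics/w4.png",im[:,:,::-1])
E
```

```text
[ 1.93860524e-01 -1.26208869e-01  1.68812940e+00  7.85029187e-04
  1.57753242e+00  2.05065118e+00] [0.53286792 0.18045596 0.29122629] [-3.10809425e+00  4.47493315e-01 -2.76331716e-03] 11.5
```

View pics/w4.png

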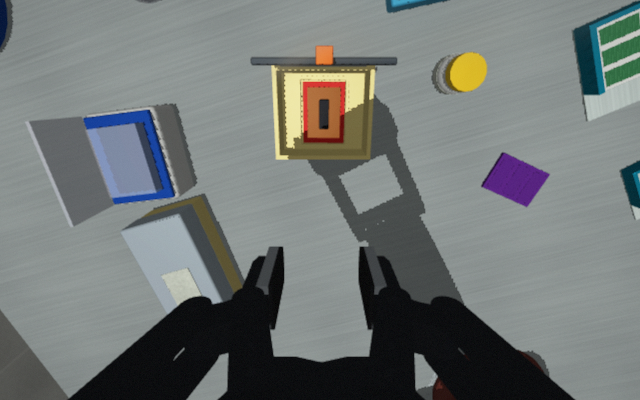

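The wrist view shows the flap upright, edge-on at row 60 (250–395). The red filter plate is at (324,112) with its black tab at (323,113), aligned with the box. I'll measure the tab and make the half turn.

```bash
python3 - <<'E'
from h import *
z=np.load("w4.npz"); im,d=z["im"],z["d"]; P=cloud("wrist",im,d,dict(tool_pos=z["pos"],tool_rot=z["rot"])); h=P[...,2]
w=np.zeros(d.shape,bool); w[70:160,285:365]=1
def rep(n,m): q=P[m&w]; print(n,len(q),cv2.minAreaRect((q[:,:2]*1000).astype(np.float32)),np.percentile(q[:,2],[5,50,95]))
rep("tab",(h>.034)&(h<.048)&(im.max(-1)<80))
hsv=cv2.cvtColor(im,cv2.COLOR_RGB2HSV)
rep("red",(hsv[...,1]>120)&((hsv[...,0]<12)|(hsv[...,0]>170))&(h<.02))
f=(h>.08)&(h<.16); f[:40]=0; f[80:]=0; f[:,:255]=0; f[:,395:]=0
q=P[f]; x=q[:,:2]@[.9588,-.284]; print("flap x", len(q),np.percentile(x,[5,50,95]), np.polyfit(q[:,2],x,1))
E
```

```text
tab 232 ((588.8905029296875, 160.62850952148438), (9.943405151367188, 34.20844268798828), 73.46005249023438) [0.03909747 0.04041988 0.04163464]
red 1006 ((589.3805541992188, 160.77838134765625), (56.181617736816406, 79.96600341796875), 72.92498016357422) [0.00885619 0.0104793  0.01187044]Traceback (most recent call last):
  File "<stdin>", line 9, in <module>
    return _quantile_unchecked(
        a, q, axis, out, overwrite_input, method, keepdims, weights)
    return _ureduce(a,
                    func=_quantile_ureduce_func,
    ...<5 lines>...
                    overwrite_input=overwrite_input,
                    method=method)
    r = func(a, **kwargs)
    result = _quantile(arr,
                       quantiles=q,
    ...<2 lines>...
                       out=out,
                       weights=wgt)
    slices_having_nans = np.isnan(arr[-1, ...])
                                  ~~~^^^^^^^^^
IndexError: index -1 is out of bounds for axis 0 with size 0
```

Request:
jog_arm:
  steps:
    - {"delta_rot": [0,0,-8.5],"linear": [0,0,0],"grip": 0.04}
    - {"delta_rot": [0,0,-8.5],"linear": [0,0,0],"grip": 0.04}
    - {"delta_rot": [0,0,-8.5],"linear": [0,0,0],"grip": 0.04}
    - {"delta_rot": [0,0,-8.5],"linear": [0,0,0],"grip": 0.04}
    - {"delta_rot": [0,0,-8.5],"linear": [0,0,0],"grip": 0.04}
    - {"delta_rot": [0,0,-8.5],"linear": [0,0,0],"grip": 0.04}
    - {"delta_rot": [0,0,-8.5],"linear": [0,0,0],"grip": 0.04}
    - {"delta_rot": [0,0,-8.5],"linear": [0,0,0],"grip": 0.04}
    - {"delta_rot": [0,0,-8.5],"linear": [0,0,0],"grip": 0.04}
    - {"delta_rot": [0,0,-8.5],"linear": [0,0,0],"grip": 0.04}

```text
t: 12.55
tool_pos: [0.5357, 0.1789, 0.29]
tool_rot: [2.592, 1.775, 0.001]
contact_force: [-0.6, 0.1, -0.8]
opening: 0.0395
grip_force: 0.0
```

Request:
jog_arm:
  steps:
    - {"delta_rot": [0,0,-8.5],"linear": [0,0,0],"grip": 0.04}
    - {"delta_rot": [0,0,-8.5],"linear": [0,0,0],"grip": 0.04}
    - {"delta_rot": [0,0,-8.5],"linear": [0,0,0],"grip": 0.04}
    - {"delta_rot": [0,0,-8.5],"linear": [0,0,0],"grip": 0.04}
    - {"delta_rot": [0,0,-8.5],"linear": [0,0,0],"grip": 0.04}
    - {"delta_rot": [0,0,-8.5],"linear": [0,0,0],"grip": 0.04}
    - {"delta_rot": [0,0,-8.5],"linear": [0,0,0],"grip": 0.04}
    - {"delta_rot": [0,0,-8.5],"linear": [0,0,0],"grip": 0.04}
    - {"delta_rot": [0,0,-8.5],"linear": [0,0,0],"grip": 0.04}
    - {"delta_rot": [0,0,-8.5],"linear": [0,0,0],"grip": 0.04}

```text
t: 13.55
tool_pos: [0.5357, 0.1789, 0.29]
tool_rot: [0.712, 3.059, 0.0]
contact_force: [0.4, -0.7, -0.2]
opening: 0.0402
grip_force: 0.0
```

Request:
jog_arm:
  steps:
    - {"delta_rot": [0,0,-8.5],"linear": [0,0,0],"grip": 0.04}
    - {"delta_rot": [0,0,-1.5],"linear": [0,0,0],"grip": 0.04}
    - {"delta_rot": [0,0,0],"linear": [0,0,0],"grip": 0.04}
    - {"delta_rot": [0,0,0],"linear": [0,0,0],"grip": 0.04}

```text
t: 13.95
tool_pos: [0.5348, 0.1791, 0.2899]
tool_rot: [-0.455, -3.108, -0.0]
contact_force: [-0.5, 0.3, -0.4]
opening: 0.0401
grip_force: 0.0
```

Request:
jog_arm:
  steps:
    - {"delta_rot": [0,0,0],"linear": [-0.029,-0.001,0],"grip": 0.04}
    - {"delta_rot": [0,0,0],"linear": [-0.0283,-0.0013,0.01],"grip": 0.04}
    - {"delta_rot": [0,0,0],"linear": [0,0,0.045],"grip": 0.04}
    - {"delta_rot": [0,0,0],"linear": [0,0,0.045],"grip": 0.04}
    - {"delta_rot": [0,0,0],"linear": [0,0,0.045],"grip": 0.04}
    - {"delta_rot": [0,0,0],"linear": [0,0,0.035],"grip": 0.04}
    - {"delta_rot": [0,0,0],"linear": [0,0,0.025],"grip": 0.04}
    - {"delta_rot": [0,0,0],"linear": [0,0,0.02],"grip": 0.04}
    - {"delta_rot": [0,0,0],"linear": [0,0,0],"grip": 0.04}
    - {"delta_rot": [0,0,0],"linear": [0,0,0],"grip": 0.04}

```text
t: 14.95
tool_pos: [0.5889, 0.1607, 0.0652]
tool_rot: [-0.453, -3.109, 0.0]
contact_force: [1.5, 0.2, -0.0]
opening: 0.0402
grip_force: 0.0
```

Request:
jog_arm:
  steps:
    - {"delta_rot": [0,0,0],"linear": [0,0,0.02],"grip": 0.04}
    - {"delta_rot": [0,0,0],"linear": [0,0,0.018],"grip": 0.04}
    - {"delta_rot": [0,0,0],"linear": [0,0,0.012],"grip": 0.04}
    - {"delta_rot": [0,0,0],"linear": [0,0,0],"grip": 0.04}
    - {"delta_rot": [0,0,0],"linear": [0,0,0],"grip": 0.04}

```text
t: 15.45
tool_pos: [0.5895, 0.1608, 0.0161]
tool_rot: [0.451, 3.108, 0.001]
contact_force: [-1.2, -0.4, -0.4]
opening: 0.0401
grip_force: 0.0
```

Request:
jog_arm:
  steps:
    - {"delta_rot": [0,0,0],"linear": [0,0,0],"grip": 0.02}
    - {"delta_rot": [0,0,0],"linear": [0,0,0],"grip": 0.008}
    - {"delta_rot": [0,0,0],"linear": [0,0,0],"grip": 0.008}
    - {"delta_rot": [0,0,0],"linear": [0,0,0],"grip": 0.008}
  newtons: 40

```text
t: 15.85
tool_pos: [0.5898, 0.1609, 0.0165]
tool_rot: [0.451, 3.107, 0.001]
contact_force: [-0.2, -0.4, 5.5]
opening: 0.0113
grip_force: 39.9
```

Request:
jog_arm:
  steps:
    - {"delta_rot": [0,0,0],"linear": [0,0,-0.008],"grip": 0.008}
    - {"delta_rot": [0,0,0],"linear": [0,0,-0.015],"grip": 0.008}
    - {"delta_rot": [0,0,0],"linear": [0,0,-0.02],"grip": 0.008}
    - {"delta_rot": [0,0,0],"linear": [0,0,-0.02],"grip": 0.008}
    - {"delta_rot": [0,0,0],"linear": [0,0,-0.025],"grip": 0.008}
    - {"delta_rot": [0,0,0],"linear": [0,0,-0.025],"grip": 0.008}
    - {"delta_rot": [0,0,0],"linear": [0,0,-0.025],"grip": 0.008}
    - {"delta_rot": [0,0,0],"linear": [0,0,-0.015],"grip": 0.008}
    - {"delta_rot": [0,0,0],"linear": [0,0,0],"grip": 0.008}

```text
t: 16.75
tool_pos: [0.5902, 0.161, 0.1716]
tool_rot: [0.45, 3.104, 0.003]
contact_force: [-0.1, 0.1, 0.5]
opening: 0.0118
grip_force: 39.3
```

```bash
python3 - <<'E'
from h import *
im,P,o=snap("wrist","w5"); im2,_,_=snap("scene","s3"); print(o["q"],o["tool_pos"],o["contact_force"])
c=np.vstack([im[100:400,120:520],cv2.resize(im2[100:250,220:420],(400,300))]); cv2.imwrite("pics/c5.png",c[:,:,::-1])
E
```

```text
[ 1.44639705e-01  6.11793304e-02  1.70540501e+00  8.28643891e-05
  1.36952443e+00 -1.13793762e+00] [0.59019461 0.16097181 0.17158517] [-0.10284276  0.12895842  0.47476316]
```

View pics/c5.png

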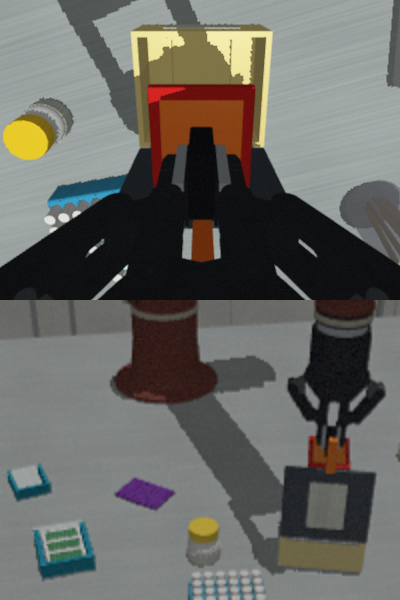

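The crop shows the red plate held level by its black tab, the flap still upright, the stack squared and the jar in place. I'll back away from the flap first, then cross over to the dock.

Request:
jog_arm:
  steps:
    - {"delta_rot": [0,0,0],"linear": [0.02,0,0],"grip": 0.008}
    - {"delta_rot": [0,0,0],"linear": [0.03,0,0],"grip": 0.008}
    - {"delta_rot": [0,0,0],"linear": [0.02,0,0],"grip": 0.008}
    - {"delta_rot": [0,0,0],"linear": [0,0,0],"grip": 0.008}

```text
t: 17.25
tool_pos: [0.5185, 0.181, 0.1653]
tool_rot: [-0.448, -3.104, 0.002]
contact_force: [0.5, 0.2, -1.4]
opening: 0.0112
grip_force: 39.3
```

```bash
python3 - <<'E'
from h import *
plan([.5558,-.2149,.15],187.8,n=14)
z=np.load("w5.npz"); im,d=z["im"],z["d"]; P=cloud("wrist",im,d,dict(tool_pos=z["pos"],tool_rot=z["rot"])); h=P[...,2]
hsv=cv2.cvtColor(im,cv2.COLOR_RGB2HSV)
m=(hsv[...,1]>120)&((hsv[...,0]<15)|(hsv[...,0]>170))&(h>.14)&(h<.19)
m[:,:240]=0; m[:,400:]=0; m[320:]=0
q=P[m]; A=np.c_[q[:,:2]-q[:,:2].mean(0),np.ones(len(q))]
print(len(q),cv2.minAreaRect((q[:,:2]*1000).astype(np.float32)),"tilt",np.linalg.lstsq(A,q[:,2],rcond=None)[0])
E
```

```text
0 lin [-0.0106 -0.0264  0.0011] rot [-0.   -0.02 -1.73]
1 lin [-0.0098 -0.0267  0.0011] rot [-0.   -0.02 -1.73]
2 lin [-0.009  -0.027   0.0011] rot [-0.   -0.02 -1.73]
3 lin [-0.0081 -0.0272  0.0011] rot [-0.   -0.02 -1.73]
4 lin [-0.0073 -0.0274  0.0011] rot [-0.   -0.02 -1.73]
5 lin [-0.0065 -0.0277  0.0011] rot [-0.   -0.02 -1.73]
6 lin [-0.0056 -0.0278  0.0011] rot [-0.   -0.02 -1.73]
7 lin [-0.0048 -0.028   0.0011] rot [-0.   -0.02 -1.73]
8 lin [-0.0039 -0.0281  0.0011] rot [-0.   -0.02 -1.73]
9 lin [-0.0031 -0.0282  0.0011] rot [-0.   -0.02 -1.73]
10 lin [-0.0022 -0.0283  0.0011] rot [-0.   -0.02 -1.73]
11 lin [-0.0014 -0.0284  0.0011] rot [-0.   -0.02 -1.73]
12 lin [-0.0005 -0.0284  0.0011] rot [-0.   -0.02 -1.73]
13 lin [ 0.0003 -0.0284  0.0011] rot [-0.   -0.02 -1.73]
6945 ((580.8597412109375, 163.77249145507812), (56.26254653930664, 61.8869743347168), 73.0412368774414) tilt [ 0.01751134 -0.00585932  0.16548086]
```

Request:
jog_arm:
  steps:
    - {"delta_rot": [0,0,-1.73],"linear": [-0.0106,-0.0264,0.001],"grip": 0.008}
    - {"delta_rot": [0,0,-1.73],"linear": [-0.0098,-0.0267,0.001],"grip": 0.008}
    - {"delta_rot": [0,0,-1.73],"linear": [-0.009,-0.027,0.001],"grip": 0.008}
    - {"delta_rot": [0,0,-1.73],"linear": [-0.008,-0.0272,0.001],"grip": 0.008}
    - {"delta_rot": [0,0,-1.73],"linear": [-0.0073,-0.0274,0.001],"grip": 0.008}
    - {"delta_rot": [0,0,-1.73],"linear": [-0.0065,-0.0277,0.001],"grip": 0.008}
    - {"delta_rot": [0,0,-1.73],"linear": [-0.0056,-0.0278,0.001],"grip": 0.008}
    - {"delta_rot": [0,0,-1.73],"linear": [-0.0048,-0.028,0.001],"grip": 0.008}
    - {"delta_rot": [0,0,-1.73],"linear": [-0.0039,-0.0281,0.001],"grip": 0.008}
    - {"delta_rot": [0,0,-1.73],"linear": [-0.003,-0.0282,0.001],"grip": 0.008}

```text
t: 18.25
tool_pos: [0.5474, -0.1038, 0.1564]
tool_rot: [0.023, -3.139, -0.001]
contact_force: [0.8, 0.4, -0.3]
opening: 0.0111
grip_force: 39.4
```

Request:
jog_arm:
  steps:
    - {"delta_rot": [0,0,-1.73],"linear": [-0.0022,-0.0283,0.003],"grip": 0.008}
    - {"delta_rot": [0,0,-1.73],"linear": [-0.0014,-0.0284,0.004],"grip": 0.008}
    - {"delta_rot": [0,0,-1.73],"linear": [-0.0005,-0.0284,0.005],"grip": 0.008}
    - {"delta_rot": [0,0,-1.73],"linear": [0,-0.0284,0.005],"grip": 0.008}
    - {"delta_rot": [0,0,0],"linear": [0,0,0.005],"grip": 0.008}
    - {"delta_rot": [0,0,0],"linear": [0,0,0],"grip": 0.008}
    - {"delta_rot": [0,0,0],"linear": [0,0,0],"grip": 0.008}
    - {"delta_rot": [0,0,0],"linear": [0,0,0],"grip": 0.008}

```text
t: 19.05
tool_pos: [0.5585, -0.2145, 0.1359]
tool_rot: [0.212, -3.134, -0.001]
contact_force: [-0.1, -0.0, -0.2]
opening: 0.0112
grip_force: 39.4
```

```bash
python3 - <<'E'
from h import *
print("now"); plan([.5558,-.2149,.1325],187.8)
a=np.deg2rad(7.8); E=np.array([[np.cos(a),-np.sin(a)],[np.sin(a),np.cos(a)]])
im,P,o=snap("wrist","w6"); im2,P2,_=snap("top","t6"); print(o["q"],o["tool_pos"])
hsv=cv2.cvtColor(im,cv2.COLOR_RGB2HSV); h=P[...,2]
m=(hsv[...,1]>120)&((hsv[...,0]<15)|(hsv[...,0]>170))&(h>.1)&(h<.16)
m[:,:240]=0; m[:,400:]=0; m[320:]=0
q=P[m]; A=np.c_[(q[:,:2]-q[:,:2].mean(0))@E,np.ones(len(q))]
L=(q[:,:2]-[.5606,-.2142])@E
print(len(q),cv2.minAreaRect((q[:,:2]*1000).astype(np.float32)),"tilt xl,yl",np.linalg.lstsq(A,q[:,2],rcond=None)[0],"edges x,y",np.percentile(L,[.5,99.5],axis=0))
# dock and stack in view
L=(P[...,:2]-[.5606,-.2142])@E
w=(abs(L)<.1).all(-1)&(hsv[...,1]>120)&(abs(hsv[...,0].astype(int)-97)<10)&(h>.02)&(h<.032)
print("walls",w.sum(),np.percentile(L[w],[1,99],axis=0))
c=np.vstack([im[:,100:540][:,:],cv2.resize(im2[140:260,215:435],(440,240))[:200]]); cv2.imwrite("pics/c6.png",c[:,:,::-1])
E
```

```text
now
0 lin [ 0.0027 -0.      0.0034] rot [ 0.02 -0.01 -0.04]
[-4.91087754e-01  6.67435484e-02  1.76196286e+00  1.70671763e-04
  1.31323225e+00 -2.19729804e+00] [ 0.55851488 -0.21448961  0.13585461]
6879 ((549.0689086914062, -215.06927490234375), (61.9047737121582, 55.874114990234375), 7.839785099029541) tilt xl,yl [ 0.01546958 -0.00516751  0.12988738] edges x,y [[-0.04230354 -0.02676703]
 [ 0.01460483  0.02817437]]
walls 674 [[-0.04334798 -0.03774936]
 [-0.01417075  0.03715608]]
```

View pics/c6.png

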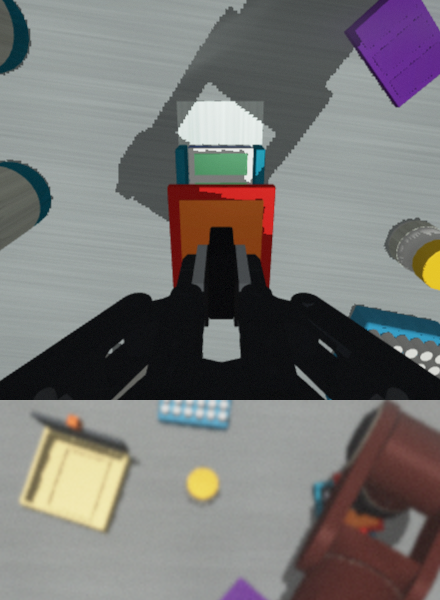

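The view shows the plate square above the stack, with its front edge at row 185 just past the carriers' front edge at row 150. The flap is open at lower left. One quick check of the carrier edges, then the final trim.

```bash
python3 - <<'E'
from h import *
z=np.load("w6.npz"); im,d=z["im"],z["d"]; P=cloud("wrist",im,d,dict(tool_pos=z["pos"],tool_rot=z["rot"]))
a=np.deg2rad(7.8); E=np.array([[np.cos(a),-np.sin(a)],[np.sin(a),np.cos(a)]]); L=(P[...,:2]-[.5606,-.2142])@E*1000
for v in range(136,158,1): print(v,[(round(float(np.median(L[v,s:s+6,0])),1),round(float(np.median(P[v,s:s+6,2]))*0+float(np.median(P[v,s:s+6,2]))*1000,1)) for s in (300,320,340)],np.median(im[v,318:326],0).astype(int))
E
```

```text
136 [(-51.4, 2.1), (-51.4, 2.2), (-51.4, 2.3)] [226 233 230]
137 [(-50.6, 2.6), (-50.5, 2.1), (-50.4, 1.9)] [226 232 230]
138 [(-49.6, 2.0), (-49.6, 2.4), (-49.6, 2.2)] [226 233 230]
139 [(-48.6, 1.7), (-48.7, 2.1), (-48.7, 2.6)] [225 232 229]
140 [(-47.9, 2.7), (-47.8, 2.3), (-47.7, 1.8)] [225 232 230]
141 [(-47.0, 2.6), (-46.9, 2.5), (-46.8, 2.1)] [225 232 229]
142 [(-45.9, 1.8), (-46.0, 2.3), (-46.0, 2.4)] [226 232 229]
143 [(-45.1, 2.2), (-45.2, 2.7), (-45.1, 2.7)] [225 231 229]
144 [(-44.3, 2.6), (-44.2, 2.1), (-44.2, 2.3)] [182 193 188]
145 [(-43.3, 2.1), (-43.3, 2.5), (-43.3, 2.4)] [ 94 101 103]
146 [(-43.2, 7.6), (-43.2, 7.6), (-43.2, 7.8)] [62 73 94]
147 [(-43.2, 13.0), (-43.3, 13.6), (-43.4, 14.2)] [74 81 93]
148 [(-43.3, 18.3), (-43.3, 18.5), (-43.4, 19.0)] [181 182 178]
149 [(-42.8, 20.3), (-42.7, 20.2), (-42.7, 20.5)] [213 214 209]
150 [(-41.9, 20.3), (-41.9, 20.2), (-41.8, 19.8)] [178 180 176]
151 [(-41.1, 20.6), (-41.0, 20.2), (-41.0, 20.1)] [139 141 137]
152 [(-40.3, 20.8), (-40.1, 20.2), (-40.1, 19.9)] [121 123 120]
153 [(-39.3, 20.3), (-39.3, 20.3), (-39.2, 19.9)] [108 144 118]
154 [(-38.5, 20.8), (-38.5, 20.6), (-38.4, 20.5)] [ 95 162 117]
155 [(-37.7, 20.7), (-37.5, 20.1), (-37.6, 20.4)] [ 95 162 116]
156 [(-36.8, 20.5), (-36.9, 21.1), (-36.6, 19.8)] [ 94 161 115]
157 [(-36.0, 21.1), (-35.8, 20.3), (-35.9, 20.7)] [ 93 161 115]
```

All three carrier edges are flush at local x = −43.3 mm. The plate's edge is at −42.3 mm, so I'll trim by 1 mm and lower it by 3 mm.

Request:
jog_arm:
  steps:
    - {"delta_rot": [0,0,0],"linear": [0.001,0,0.003],"grip": 0.008}
    - {"delta_rot": [0,0,0],"linear": [0,0,0],"grip": 0.008}
    - {"delta_rot": [0,0,0],"linear": [0,0,0],"grip": 0.008}
    - {"delta_rot": [0,0,0],"linear": [0,0,0],"grip": 0.008}
    - {"delta_rot": [0,0,0],"linear": [0,0,0],"grip": 0.008}

```text
t: 19.65
tool_pos: [0.5575, -0.2155, 0.1331]
tool_rot: [-0.211, 3.134, -0.0]
contact_force: [0.2, 0.3, -0.8]
opening: 0.0113
grip_force: 39.4
```

```bash
python3 - <<'E'
from station import ctrl
o=ctrl.get_obs(); print(o["tool_pos"],o["tool_rot"],abs(o["dq"]).max(),o["opening"],o["grip_force"])
print(ctrl.finish_job())
E
```

```text
[ 0.55750945 -0.21550076  0.13311873] [-2.10937672e-01  3.13435536e+00 -1.57130541e-04] 0.002139890076748791 0.011304460284728762 39.37969923019409
the job is handed in; nothing more can be done
None
```

I handed the job in at about 20 s of the 69 s allowed: the stack is squared against the stop, the flap stands upright, and the filter plate is held level, centred and square about 10 cm above the carriers (the hand-in returned no verdict).

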